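Refit the grease filter of the countertop extractor

TASK

Refit the washed grease filter in the countertop extractor: pick it off the black tray, hook its plain end under the extractor's lip, push the sprung bar there back, and swing the handle end down until the filter lies flat and fully home in its bay, held by the spring. Let go of it, and leave the other things on the table where they are.

Things in the scene. Friction and masses are not known exactly. Their poses are not given: they have to be found in the camera images.
- cassette_handle (a point): The filter's handle: an upright steel rib, 12 mm thick along the filter's x, 56 mm wide along its y, standing 34 mm above the filter's top face; this point is its centre (17 mm below its top, 17 mm above the filter's top face). Axes are the filter's: x along its length from the plain end to the handle end, y across, z up. Mass about 0.28 kg.
- cassette_mid (a point): Centre of the filter's plate (half-way through its thickness): a flat aluminium-framed baffle plate 160 mm long (x), 104 mm wide (y), 8 mm thick. The handle's centre lies at +45 mm in x and +21 mm in z from here. It starts lying flat, handle up, on the tray.
- cassette_toe (a point): Middle of the filter's plain end face, -80 mm in x from the plate's centre; this end goes under the lip.
- bay (a point): Fixed point in the extractor's bay: where the plate's centre lies, with the same axes, when the filter is home; 74 mm above the table. The bay is a recess 110 mm wide and 8 mm deep (floor 4 mm below this point, side walls flush with the deck). Along x it runs from -86 mm (back wall, under the lip) to +80 mm (plain front wall, 8 mm high).
- extractor: Low aluminium box, 260 (x) x 170 (y) mm, flat deck 78 mm above the table, fixed; origin under its centre. The bay is cut in its top, the lip at the bay's -x end, on the robot's side; the deck goes on flat 69 mm beyond the bay's front wall.
- lip_edge (a point): Middle of the lower free edge of the lip, a 4 mm thick steel plate 116 mm wide over the bay's -x end (the end on the robot's side): it covers the bay from the back wall to 70 mm before the bay's centre (16 mm deep), its underside 14 mm above the bay's floor. Axes as the bay.
- spring_bar (a joint): The sprung bar under the lip, 90 mm wide, 12 mm high. Free (0 m) it stands 9 mm out from the back wall, leaving 157 mm of bay, too short for the filter; pushed fully back it leaves 163 mm. 0.006 m = pushed fully back towards the back wall (bay -x). Starts to move at 4 N, fully back at 8.4 N; about 0.003 m when the filter is home.
- tray: Black flat fixed tray 240 x 170 x 6 mm on which the filter lies; origin under its centre.
- bowl: white bowl, 130 mm across, 60 mm high; origin under its centre. Bystander.
- shaker: glass shaker with a steel cap, 44 mm across, 85 mm high, standing between the extractor and the tray; origin under its centre. Bystander.
- pan_lid: flat steel pan lid, 176 x 108 x 6 mm, with a round black knob in the middle; not the filter; origin under its centre. Bystander.
- mug: white mug, 80 mm across, 90 mm high; origin under its centre. Bystander.
- spatula: spatula lying flat on the table beyond the extractor and the tray, 200 mm long. Bystander.

How it is judged:
On the way, in this order (a step that is already met when the one before it is completed fails the run):
1. the filter is lifted clear of the tray (its plate's centre over 60 mm above the table) (height (world z) of cassette_mid above 0.06 m), for 0.1 s.
2. the filter's plain end is under the lip, in the bay, with the handle end still tilted up by more than 0.05 rad (x of cassette_toe in the frame of bay between -0.087 and -0.073 m and y of cassette_toe in the frame of bay between -0.01 and 0.01 m and z of cassette_toe in the frame of bay between -0.004 and 0.008 m and angle between cassette_mid's own z axis and vertical above 0.05 rad), for 0.1 s.
At the end, for the whole second after the job is handed in: The filter lies home in the bay, plain end under the lip, handle up: its plate's centre within -3.5 to +2 mm (along the bay), 5 mm (across) and 2 mm (height) of the bay point, flat to 0.025 rad, the sprung bar held pushed back by more than 1 mm (x of cassette_mid in the frame of bay between -0.0035 and 0.002 m and y of cassette_mid in the frame of bay between -0.005 and 0.005 m and z of cassette_mid in the frame of bay between -0.002 and 0.002 m and x of cassette_toe in the frame of bay below -0.07 m and z of cassette_handle in the frame of bay above 0.015 m and angle between the z axis of bay and the z axis of cassette_mid, either way round below 0.025 rad and value of joint spring_bar above 0.001 m); the robot touches nothing.
It fails at once if one of the other things on the table (bowl, shaker, pan lid, mug, spatula) is moved by more than 30 mm (distance of any of bowl, shaker, pan_lid, mug, spatula from where it was at the start of the episode above 0.03 m).
It also fails if it takes over 58 s, if anything falls off the work surface, if the arm or the gripper's body presses on something with over 40 N, if the wrist force passes 120 N, or if a joint passes its speed limit or range.

ROBOT

A 6-joint arm with a two-finger parallel gripper is mounted at the origin on the work surface. World frame = base frame: x ahead of the robot, y to its left, z up, the work surface at z = 0. Lengths are in m, angles in rad, forces in N, time in s.
With the tool pointing down it reaches from about 0.425 to 0.95 m from the base axis. Payload 3.5 kg.
Tool frame: the origin (TCP) lies midway between the tips of the shut fingers; the grasp point (between the pads) lies 19 mm behind it (pinch_z is the distance from the TCP to the grasp point, in m); z points along the fingers, y is the line along which they close (so a half turn about z gives the same grasp; the last joint's range is limited). The gripper opens to 85 mm and grips with 20 to 120 N. Pads are 22 mm wide; open, the fingers measure 114 mm over their backs; the gripper's body (76 mm by 85 mm) begins 54 mm behind the grasp point. The pads swing forward as they close: fully open they stand 13 mm farther back than shut.
Start: joints at [-1.308, 0.286, 1.577, -0, 1.279, -0.15], TCP at [0.271, -0.618, 0.231] pointing down, gripper open.
Joint ranges: [-2.77, 2.77], [-0.9, 2.22], [0.21, 2.48], [-1.53, 4.67], [0.24, 2.81], [-2.84, 2.84]. Speed limits (rad/s): [2.79, 2.79, 3.14, 3.14, 3.14, 3.14].

INTERFACE

Orientations are given as a unit quaternion [x, y, z, w].
In Python, from rig import reach, line_to, movej, release, gripper_close, hold, inverse_kinematics, observe, grab_frame, PlanningError, finish_job, pinch_z gives the robot as it stands. Calls block until the motion is done:
- reach(position, orientation): joint-space move of the TCP to a pose.
- line_to(position, attitude=None, v=0.15, until_force=None): straight line of the TCP; attitude=None keeps the orientation; v is the mean speed in m/s. With until_force (N) it stops when the force on the tool has changed by that much, and returns True; else False.
- movej(angles): joint-space move.
- release() and gripper_close(): open the fingers fully, or close them until they stop; the grip force is fixed at half the most.
- hold(seconds).
- inverse_kinematics(position, orientation): joint angles nearest the present ones, or None.
- observe(): the state.
- grab_frame(name): name is "side" or "top" or "wrist"; returns a dict with "frame" (420x560x3 uint8, red, green, blue), "camera_matrix" (3x3 intrinsics, pixels), "R" (3x3) and "t" (3): a world point X has camera coordinates R X + t. Camera axes: x right, y down, z forward; pixel columns grow to the right and rows downward; lengths in m; the calibration is good to about 2 mm. A picture is of the moment at which its call begins. There is no depth.
A pose or a line that the arm cannot do raises PlanningError and nothing moves.
- finish_job(): hands the job in; it is judged then, once.
The state is a dict: "time_s": time; "qpos": joint angles; "joint_vel": joint speeds; "joint_efforts": joint torques, N m; "tcp_pos": TCP position; "orientation": TCP orientation; "wrist_force": force on the tool from outside, world axes, zero at the start; "moment": the same for the moment, N m; "finger_gap": finger opening in m; "grip_force": force on a finger pad.
Only numpy, scipy, OpenCV 4.12 (cv2) and the standard library are available. Lean on these libraries where they do the work, as an engineer would, in place of code of your own. Each camera call takes 0.05 s, during which the arm holds its last target. There are 200 camera calls.

## Working session

There is one attempt and no reset: what is moved stays moved. The work goes in short steps, each a Python script; the robot and the scene stay as the last script left them, time stands still between calls to the robot, and variables do not carry over. Pictures are saved under pics/ and viewed, at most 10 in all, crops included, and the job is handed in when it is done.

```bash
ls; mkdir -p pics; python3 - <<'E'
from rig import *
import cv2,numpy as np
for n in("top","side"):
    f=grab_frame(n); cv2.imwrite(f"pics/{n}0.png",f["frame"][:,:,::-1]); np.savez(f"{n}0.npz",**f)
    R=f["R"];print(n,-R.T@f["t"],R.round(3).tolist(),f["camera_matrix"].round(1).tolist())
o=observe();print(o["orientation"],o["time_s"],o["finger_gap"],pinch_z)
E
```

```text
pics
top [ 0.46809161 -0.03473491  1.46399698] [[-0.011, -1.0, 0.004], [-0.995, 0.011, -0.101], [0.101, -0.005, -0.995]] [[453.9, 0.0, 271.0], [0.0, 453.9, 205.0], [0.0, 0.0, 1.0]]
side [-0.06863127  0.85795587  1.31192479] [[-0.803, -0.596, 0.01], [-0.45, 0.596, -0.665], [0.39, -0.539, -0.747]] [[532.8, 0.0, 288.3], [0.0, 532.8, 207.7], [0.0, 0.0, 1.0]]
[ 9.78776097e-01  2.04929664e-01 -8.08536408e-05 -1.08579186e-03] 0.1 0.08531530168524035 0.0187
```

View pics/top0.png

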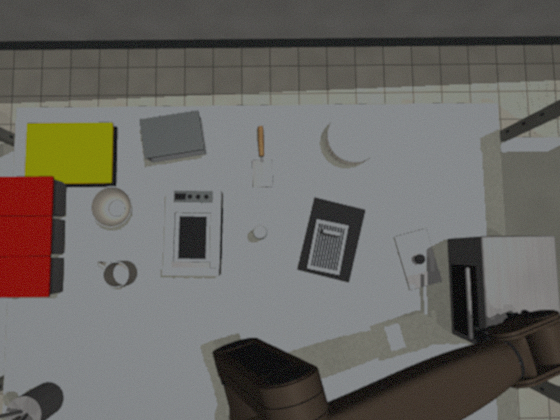

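View pics/side0.png

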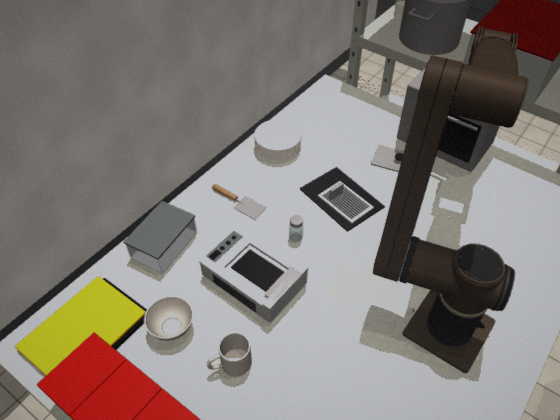

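The top view shows the filter at about (328,246) on the black tray with its handle toward the far side (~(328,232)). The extractor is at (192,235) with its bay at (192,238), and the lip is on the near side. Next I'll measure both roughly and take close looks with the wrist camera.

```bash
cat > h.py <<'E'
from rig import *
import cv2,numpy as np
from scipy.spatial.transform import Rotation as Ro
def ray(f,px,z):
    K,R,t=f["camera_matrix"],f["R"],f["t"]
    p=np.atleast_2d(np.array(px,float)); d=np.c_[p,np.ones(len(p))]@np.linalg.inv(K).T@R
    c=-R.T@t; return c+d*((z-c[2])/d[:,2])[:,None]
def proj(f,X):
    q=np.atleast_2d(X)@f["R"].T+f["t"]; q=q@f["camera_matrix"].T; return q[:,:2]/q[:,2:]
def down(yaw,tilt=0.):
    # tool z down, tool y along direction yaw; tilt about tool y
    y=np.array([np.cos(yaw),np.sin(yaw),0]);z=np.array([0,0,-1.]);x=np.cross(y,z)
    return (Ro.from_matrix(np.c_[x,y,z])*Ro.from_rotvec([0,tilt,0])).as_quat()
def snap(n,name):
    f=grab_frame(n); cv2.imwrite(f"pics/{name}.png",f["frame"][:,:,::-1]); np.savez(f"{name}.npz",**f); return f
E
python3 - <<'E'
from h import *
f=dict(np.load("top0.npz"))
print(ray(f,[[328,246]],.014), ray(f,[[192,238]],.07))
f0=ray(f,[[328,246]],.014)[0];e=ray(f,[[192,238]],.07)[0]
yaw=-0.25
for nm,p,yw in(("fil",f0,-.25),("ext",e,0.02)):
    for q in (down(yw+np.pi),down(yw)):
        s=inverse_kinematics([p[0]-.07,p[1],.33],q); print(nm,None if s is None else s)
# look at filter
q=min([down(-.25),down(-.25+np.pi)],key=lambda q:abs((inverse_kinematics([f0[0]-.05,f0[1],.33],q) or [9]*6)[5]) if not isinstance(inverse_kinematics([f0[0]-.05,f0[1],.33],q),np.ndarray) else abs(inverse_kinematics([f0[0]-.05,f0[1],.33],q)[5]))
reach([f0[0]-.05,f0[1],.33],q)
g=snap("wrist","w1");print(-g["R"].T@g["t"],g["R"].round(2).tolist(),observe()["tcp_pos"],observe()["time_s"])
E
```

```text
[[ 0.48144543 -0.22165381  0.014     ]] [[0.51004741 0.20163368 0.07      ]]
fil [-7.11752289e-01 -2.49491258e-01  1.94257952e+00 -4.44089210e-16
  1.44850439e+00  2.67984036e+00]
fil [-7.11752289e-01 -2.49491258e-01  1.94257952e+00 -4.44089210e-16
  1.44850439e+00 -4.61752289e-01]
ext None
ext [ 2.19667143e-01 -2.08333635e-01  1.90873928e+00 -4.44089210e-16
  1.44118701e+00  1.99667143e-01]
[ 0.44776231 -0.15634461  0.47163263] [[0.97, -0.25, 0.0], [-0.24, -0.93, 0.27], [-0.07, -0.26, -0.96]] [ 0.43128244 -0.22254545  0.32956131] 1.7667
```

View pics/w1.png

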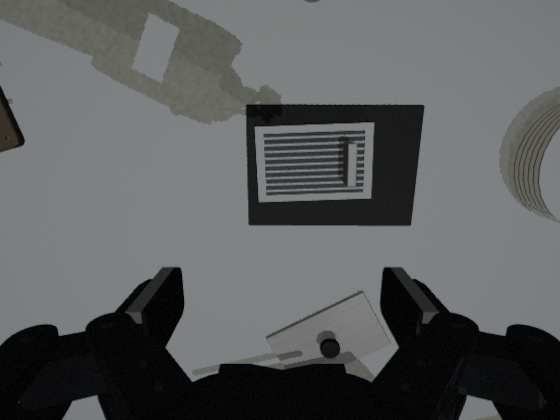

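The wrist view shows the filter's bright frame with corners near (255,127), (373,122), (371,199) and (258,203). The handle rib is at (350,163), to the right, which is the world +x side. Next I'll measure the corners and take the extractor view.

```bash
cat >> h.py <<'E'
def quad(mask):
    cs,_=cv2.findContours(mask,cv2.RETR_EXTERNAL,cv2.CHAIN_APPROX_NONE); c=max(cs,key=cv2.contourArea)
    h=cv2.convexHull(c)
    for e in np.linspace(.01,.1,40):
        a=cv2.approxPolyDP(h,e*cv2.arcLength(h,True),True)
        if len(a)==4: return a[:,0].astype(float),cv2.contourArea(c)
E
python3 - <<'E'
from h import *
f=dict(np.load("w1.npz"))
g=cv2.cvtColor(f["frame"],cv2.COLOR_RGB2GRAY)
m=np.zeros_like(g);m[108:220,251:410]=255*(g[108:220,251:410]>110)
q,a=quad(m);print(q.tolist(),a)
P=ray(f,q,.014);print(P.round(4).tolist(),[np.linalg.norm(P[i]-P[i-1]).round(4) for i in range(4)],P.mean(0))
print("handle top",ray(f,[[350,146],[350,163],[351,186]],.048))
reach([.45,.20,.36],down(.02))
w=snap("wrist","w2"); print(observe()["time_s"],-w["R"].T@w["t"])
E
```

```text
[[373.0, 123.0], [370.0, 197.0], [259.0, 201.0], [255.0, 127.0]] 8460.5
[[0.5656, -0.187, 0.014], [0.5437, -0.2854, 0.014], [0.3903, -0.252, 0.014], [0.4121, -0.153, 0.014]] [np.float64(0.1572), np.float64(0.1008), np.float64(0.157), np.float64(0.1014)] [ 0.47795479 -0.21933609  0.014     ]
handle top [[ 0.52400864 -0.20500927  0.048     ]
 [ 0.51987891 -0.2258462   0.048     ]
 [ 0.51536309 -0.25528666  0.048     ]]
3.375 [0.44855974 0.26750035 0.50175019]
```

View pics/w2.png

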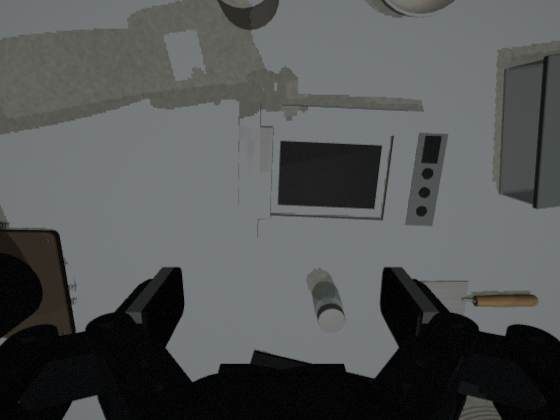

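The extractor is seen in the middle: the dark bay panel spans (279,141) to (382,209), the bay's front wall is at column ~388, the lip is at columns 260-272, and the controls are at (427,180). An enhanced crop should give the edges.

```bash
python3 - <<'E'
from h import *
f=dict(np.load("w2.npz"));im=f["frame"][95:245,230:450]
g=cv2.cvtColor(im,cv2.COLOR_RGB2GRAY);g=cv2.createCLAHE(6,(3,3)).apply(cv2.resize(g,None,fx=3.6,fy=3.6,interpolation=cv2.INTER_CUBIC))
cv2.imwrite("pics/w2c.png",g)
E
```

```text
(no output)
```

View pics/w2c.png

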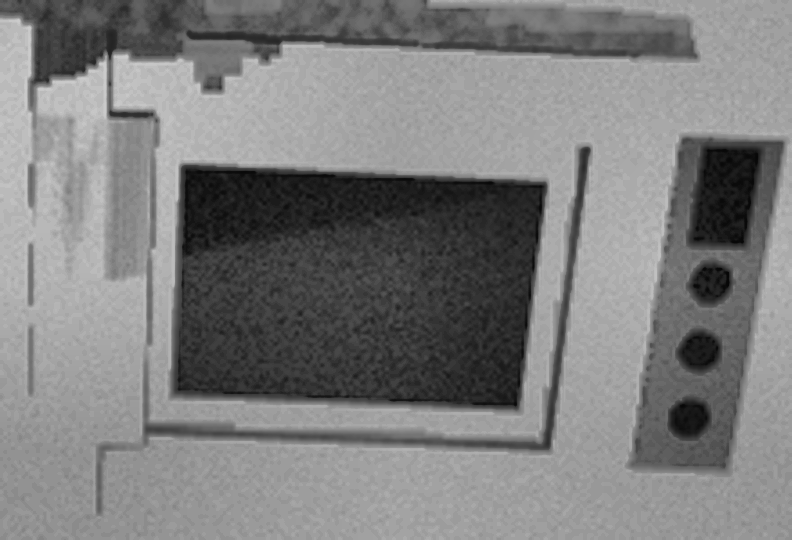

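The enhanced crop shows the lip's free edge running from (155,116) to (147,444). The front wall's top edge runs from (590,148) to (549,447), and the -y side wall runs along the bottom line from (147,430) to (549,447).

```bash
python3 - <<'E'
from h import *
f=dict(np.load("w2.npz"))
u=lambda p:np.array(p)/3.6+[230,95]
for n,p,z in(("lip",[[155,116],[147,444]],.088),("front",[[591,148],[551,449]],.078),("sidewall",[[149,435],[551,449]],.078),("panel",[[181,165],[546,183],[520,408],[173,395]],.070)):
    P=ray(f,u(p),z);d=P[1]-P[0];print(n,P[:,:2].round(4).tolist(),"mid",P.mean(0)[:2].round(4),"len",np.linalg.norm(d).round(4),"yaw",np.arctan2(d[1],d[0]).round(4))
# same in top/side view: dark panel
for v,box in(("top0",(170,230,200,280)),("side0",(225,290,240,300))):
    t=dict(np.load(v+".npz"));g=cv2.cvtColor(t["frame"],cv2.COLOR_RGB2GRAY);m=np.zeros_like(g);x0,x1,y0,y1=box
    m[y0:y1,x0:x1]=255*(g[y0:y1,x0:x1]<60);r=quad(m)
    P=ray(t,r[0],.07);print(v,r[1],P.mean(0),[np.linalg.norm(P[i]-P[i-1]).round(4) for i in range(4)])
E
```

```text
lip [[0.4386, 0.2617], [0.4371, 0.1472]] mid [0.4378 0.2044] len 0.1146 yaw -1.5841
front [[0.5893, 0.2537], [0.5864, 0.1451]] mid [0.5879 0.1994] len 0.1086 yaw -1.5968
sidewall [[0.4375, 0.1477], [0.5864, 0.1451]] mid [0.512  0.1464] len 0.149 yaw -0.0175
panel [[0.4476, 0.2449], [0.5773, 0.2411], [0.5758, 0.1585], [0.4461, 0.1611]] mid [0.5117 0.2014] len 0.1298 yaw -0.0292
top0 987.0 [0.51261212 0.20240557 0.07      ] [np.float64(0.0738), np.float64(0.1223), np.float64(0.0762), np.float64(0.1192)]
side0 1003.0 [0.51205134 0.20221698 0.07      ] [np.float64(0.0774), np.float64(0.1214), np.float64(0.0769), np.float64(0.1268)]
```

Bay: the lip, front wall and side wall agree on (0.508, 0.202), yaw ≈ -0.021, and the lip-to-front distance measures 150.1 mm against 150 given. Filter: (0.478, -0.219), yaw ≈ -0.216. Now I'll grasp.

```bash
python3 - <<'E'
from h import *
yaw=-.216;c=np.array([.478,-.2195]);h=c+.045*np.array([np.cos(yaw),np.sin(yaw)])
print(h); q=down(yaw)
reach([*h,.13],q); line_to([*h,.0185],v=.08); gripper_close(); o=observe();print(o["finger_gap"],o["grip_force"],o["tcp_pos"])
line_to([*h,.20],v=.12); o=observe();print(o["finger_gap"],o["wrist_force"],o["moment"],o["tcp_pos"],o["time_s"])
snap("wrist","w3")
E
```

```text
[ 0.52195432 -0.22914459]
0.010848082964378369 61.20157599449158 [ 0.52216868 -0.22923111  0.01867097]
0.011101218898313373 [-0.52915574 -0.07481065 -3.80378511] [-0.07509503 -0.06488423  0.01601262] [ 0.52146143 -0.22885802  0.19887278] 9.0417
```

View pics/w3.png

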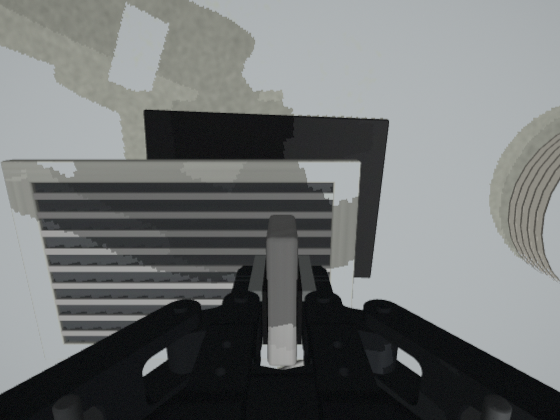

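The filter is held. Its +y long edge lies along row 160 from (4,160) at the toe to (360,160) at the heel, and the edge looks level. Checking the pose in the hand.

```bash
python3 - <<'E'
from h import *
f=dict(np.load("w3.npz"))
o=observe();R=Ro.from_quat(o["orientation"]).as_matrix();t=np.array(o["tcp_pos"]);print(R.round(3).tolist())
P=ray(f,[[4,160],[360,160]],t[2]-.0047)
print("tool frame",((P-t)@R).round(4).tolist(),"len",np.linalg.norm(P[1]-P[0]))
print("expected tool y: toe -.125 heel .035, |x|=.052")
print(grab_frame("wrist")["t"]@np.eye(3))
E
```

```text
[[0.214, 0.977, -0.002], [0.977, -0.214, 0.001], [0.001, -0.002, -1.0]]
tool frame [[0.0523, -0.1225, 0.005], [0.0523, 0.0339, 0.0047]] len 0.15641192961255915
expected tool y: toe -.125 heel .035, |x|=.052
[-0.55788662 -0.13382558  0.31704495]
```

The filter sits in the hand as expected, within 1 mm across. Carrying it over the bay, tilting it, lowering, and hooking the toe.

```bash
cat >> h.py <<'E'
BAY=np.array([.508,.2018,.074]);YAW=-.021
def tcp(bx,bz,th,y=0.):
    """TCP pose for the plate's toe-bottom edge at bay x=bx, bz above the bay floor, handle end up by th"""
    Rb=Ro.from_euler('z',YAW);Rp=Rb*Ro.from_rotvec([0,-th,0])
    p=BAY+Rb.apply([bx,y,bz-.004])+Rp.apply([.125,0,.0127])
    M=Rp.as_matrix();return p,Ro.from_matrix(np.c_[M[:,1],M[:,0],-M[:,2]]).as_quat()
def toe():
    o=observe();T=Ro.from_quat(o["orientation"]).as_matrix();Rp=Ro.from_matrix(np.c_[T[:,1],T[:,0],-T[:,2]])
    b=np.array(o["tcp_pos"])-Rp.apply([.125,0,.0127]);d=Ro.from_euler('z',-YAW).apply(b-BAY)
    return (d*1e3+[0,0,4]).round(2),np.arcsin(Rp.as_matrix()[2,0]).round(4),np.round(o["wrist_force"],1),o["time_s"]
E
python3 - <<'E'
from h import *
reach(*tcp(-.055,.13,.17)); print(toe())
p,q=tcp(-.055,.03,.17); line_to(p,q,v=.1); print(toe())
snap("wrist","w4")
E
```

```text
(array([-54.73,  -0.88, 129.83]), np.float64(0.1697), array([-0.2, -0.7, -2.8]), 10.7333)
(array([-54.19,   0.17,  30.86]), np.float64(0.172), array([ 0.4, -0.1, -1.8]), 11.8833)
```

View pics/w4.png

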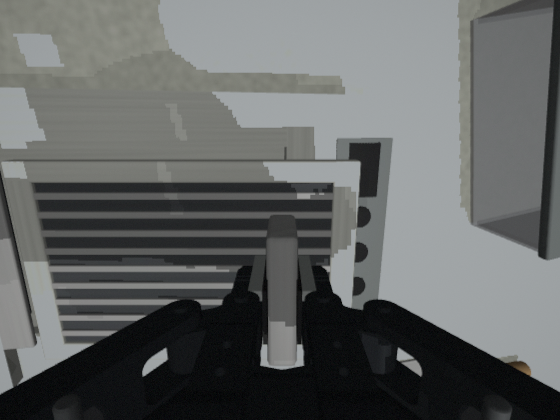

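The filter is unchanged in the grip (edge still on row 160) and hovers over the bay, with the lip at the left edge just beyond the toe. Lowering and pushing under the lip.

```bash
python3 - <<'E'
from h import *
p,q=tcp(-.055,.001,.17); print(line_to(p,q,v=.03,until_force=4)); print(toe())
z=max(toe()[0][2]/1e3,.001)+.001
p,q=tcp(-.055,z,.17); line_to(p,q,v=.03); print(toe())
p,q=tcp(-.088,z,.17); print(line_to(p,q,v=.02,until_force=9)); print(toe()); print(observe()["finger_gap"])
E
```

```text
False
(array([-5.471e+01,  4.000e-02,  1.260e+00]), np.float64(0.1706), array([ 1. ,  0.1, -1.8]), 13.05)
(array([-54.73,   0.06,   2.61]), np.float64(0.1707), array([-0.2, -0.7, -1.9]), 13.3)
True
(array([-8.047e+01, -5.000e-02,  2.880e+00]), np.float64(0.1897), array([ 6.9,  0.2, -2.4]), 14.8417)
0.010959380321590866
```

```bash
python3 - <<'E'
from h import *
hold(.2)
for th,z in((.16,.0025),(.12,.002),(.09,.0015),(.06,.001),(.04,.0007)):
    p,q=tcp(-.0835+.008*np.sin(th),z,th); s=line_to(p,q,v=.02,until_force=25); print(s,toe())
    if s: break
snap("wrist","w5")
E
```

```text
False (array([-79.21,  -0.  ,   3.05]), np.float64(0.1675), array([ 5.1, -0.3, -3.5]), 15.3333)
False (array([-79.35,  -0.  ,   2.71]), np.float64(0.1279), array([ 5.7, -1.5, -2.5]), 15.7583)
False (array([-7.946e+01,  1.000e-02,  2.430e+00]), np.float64(0.098), array([ 5.1, -0.7, -1.6]), 16.1167)
False (array([-7.961e+01,  2.000e-02,  2.050e+00]), np.float64(0.0681), array([ 5.6, -0. , -1.2]), 16.475)
False (array([-7.974e+01,  6.000e-02,  1.780e+00]), np.float64(0.0482), array([ 5.7, -1.6, -1.3]), 16.7667)
```

View pics/w5.png

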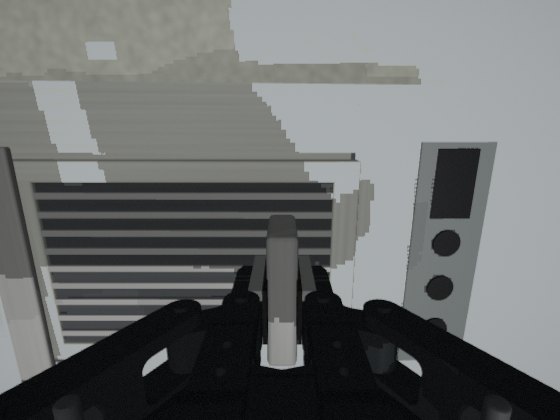

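The filter is nearly flat with its toe under the lip. The heel's bottom edge is still just above the front wall (corner at ~(355,157)). The arm gives ~3.5 mm under the spring, so I'll overpush before pressing down.

```bash
python3 - <<'E'
from h import *
for b in (-.086,-.088,-.090):
    p,q=tcp(b,.0015,.05); s=line_to(p,q,v=.01,until_force=12);hold(.15); print(s,b,toe())
    if toe()[2][0]>9: break
for th in(.03,.015,0.,-.01):
    p,q=tcp(b,.000,th); s=line_to(p,q,v=.01,until_force=20); hold(.1);print(s,th,toe())
    if s: break
E
```

```text
False -0.086 (array([-8.191e+01,  7.000e-02,  2.360e+00]), np.float64(0.0607), array([ 6.9, -0.5, -1.8]), 17.4833)
False -0.088 (array([-83.3 ,   0.09,   2.43]), np.float64(0.0623), array([ 8.7, -0.6, -2.5]), 17.9833)
False -0.09 (array([-83.7 ,   0.11,   2.68]), np.float64(0.0664), array([ 9.5, -1.4, -3.5]), 18.4833)
False 0.03 (array([-83.61,   0.12,   1.86]), np.float64(0.046), array([ 9.7, -1. , -0. ]), 19.1333)
False 0.015 (array([-83.72,   0.12,   1.8 ]), np.float64(0.0307), array([10.3, -1. , -0.7]), 19.575)
False 0.0 (array([-8.382e+01,  8.000e-02,  1.740e+00]), np.float64(0.0154), array([ 9. , -0.9,  0.1]), 20.0167)
False -0.01 (array([-8.387e+01,  8.000e-02,  1.720e+00]), np.float64(0.0053), array([10.2, -1. , -1.1]), 20.3917)
```

The bar is at its stop and the heel is now below the front wall's top. Pressing it down.

```bash
python3 - <<'E'
from h import *
for z,th in((-.002,-.01),(-.004,-.01),(-.006,-.01),(-.008,-.012)):
    p,q=tcp(-.090,z,th); s=line_to(p,q,v=.01,until_force=15); hold(.1);print(s,toe())
    if s or toe()[2][2]>8: break
p,q=tcp(-.083,z,-.01); line_to(p,q,v=.01);hold(.2);print(toe())
release(); hold(.3); print(observe()["finger_gap"],toe())
t=np.array(observe()["tcp_pos"]); line_to(t+[0,0,.12],v=.1)
reach([.45,.20,.36],down(.02)); snap("wrist","w6");print(observe()["time_s"])
w=dict(np.load("w6.npz"));im=w["frame"][95:245,230:450];cv2.imwrite("pics/w6c.png",cv2.createCLAHE(4,(3,3)).apply(cv2.resize(cv2.cvtColor(im,cv2.COLOR_RGB2GRAY),None,fx=3.6,fy=3.6,interpolation=cv2.INTER_CUBIC)))
E
```

```text
False (array([-8.384e+01,  3.100e-01,  2.000e-02]), np.float64(0.0052), array([ 9.4, -1.6,  1.2]), 20.8417)
False (array([-83.72,   0.35,  -0.62]), np.float64(0.0047), array([ 7.5, -0.2,  5.8]), 21.2917)
False (array([-83.71,   0.33,  -0.51]), np.float64(0.0039), array([ 3.5, -3.2, 15.7]), 21.7417)
(array([-81.19,   0.43,   0.85]), np.float64(-0.0073), array([-12.2,  -3.6,  25.1]), 22.7917)
0.08538033392407933 (array([-82.99,   0.  ,  -6.01]), np.float64(-0.01), array([-0.3,  0.1,  0.8]), 23.8)
25.9917
```

View pics/w6c.png

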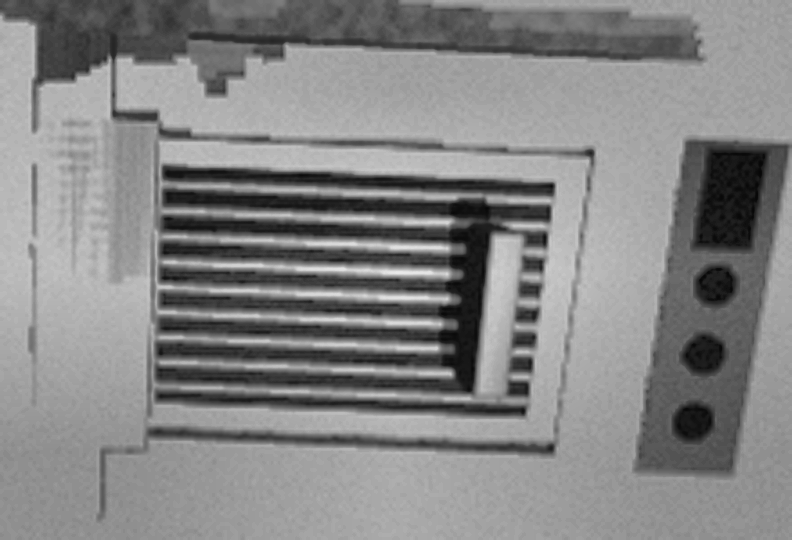

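The close view shows the filter flat in the bay. Its plain end is under the lip, its heel edge lies along the front wall line from (592,152) to (553,452), and both side gaps are visible and even. The gripper is clear.

```bash
python3 -c "
from rig import *
print(finish_job())"
```

```text
the job is handed in; nothing more can be done
None
```

I refitted the filter in the extractor bay, let go of it, and handed the job in at about 26 s of the 58 s allowed. The last close view shows it flat, with its plain end under the lip and its handle end against the front wall. No verdict came back, and I had no direct reading of the spring bar.

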